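Park the cash box in its lane

ROBOT

A 7-joint arm with a two-finger parallel gripper is mounted at the origin on the work surface. World frame = base frame: x ahead of the robot, y to its left, z up, the work surface at z = 0. Lengths are in m, angles in rad, forces in N, time in s.
With the tool pointing down it reaches from about 0.425 to 0.875 m from the base axis. Payload 8.4 kg.
Tool frame: the origin (TCP) lies at the very end of the fingers, on their centre line; the grasp point (between the pads) lies 19 mm behind it; z points along the fingers, y is the line along which they close (so a half turn about z gives the same grasp; the last joint's range is limited). The gripper opens to 85 mm and grips with 20 to 120 N. Pads are 22 mm wide; open, the fingers measure 114 mm over their backs; the gripper's body (76 mm by 85 mm) begins 54 mm behind the grasp point. The pads swing forward as they close: fully open they stand 13 mm farther back than shut.
Start: joints at [-1.417, 0.333, 0.04, 1.465, -0.013, 1.343, -0.059], TCP at [0.163, 0.629, 0.202] pointing down, gripper open.
Joint ranges: [-2.58, 2.58], [-0.38, 2.09], [-1.3, 1.39], [0.25, 2.4], [-1.5, 4.64], [0.08, 2.09], [-2.65, 2.65]. Speed limits (rad/s): [2.22, 2.22, 2.79, 2.79, 3.14, 3.14, 3.14].

INTERFACE

Orientations are given as a rotation vector (axis times angle).
In Python, from bench import ctrl gives the robot as it stands. The module is installed in compiled form; this text tells all that it offers. Calls block until the motion is done:
- ctrl.move_ptp(position, orientation): joint-space move of the TCP to a pose.
- ctrl.move_l(position, orientation=None, max_speed=0.15, force_limit=None): straight line of the TCP; orientation=None keeps the orientation; max_speed is the mean speed in m/s. With force_limit (N) it stops when the force on the tool has changed by that much, and returns True; else False.
- ctrl.goto_joints(angles): joint-space move.
- ctrl.move_gripper(opening, grasp_force=None): finger opening in m; grasp_force is the grip in N (None keeps the last); returns when the fingers have stopped.
- ctrl.sleep(seconds).
- ctrl.solve_ik(position, orientation): joint angles nearest the present ones, or None.
- ctrl.snapshot(name): name is "scene" or "top" or "wrist"; returns a dict with "image" (480x640x3 uint8, red, green, blue), "vfov" (degrees; the focal length in pixels is half the picture's height over the tangent of half this angle, whatever the lens; pixels are square), "cx", "cy" (the principal point, pixels), "rvec" (rotation vector, rad) and "tvec" (3), from world to camera coordinates, as OpenCV has them; the wrist camera has in their place "mount" (4x4, takes a point from camera to tool coordinates, whose origin is the TCP and whose axes are the flange's). Camera axes: x right, y down, z forward; pixel columns grow to the right and rows downward; lengths in m; the calibration is good to about 2 mm. The wrist camera is an equidistant fisheye: a pixel r from the principal point sees the ray r / f radians off the axis. A picture is of the moment at which its call begins: read the wrist's pose just before it. There is no depth.
A pose or a line that the arm cannot do raises ctrl.Unreachable and nothing moves.
- ctrl.close_job(): hands the job in; it is judged then, once.
Readings, each from a call of its own:
- ctrl.get_time_s(): time.
- ctrl.get_joints(): joint angles.
- ctrl.get_qvel(): joint speeds.
- ctrl.get_joint_efforts(): joint torques, N m.
- ctrl.get_position(): TCP position.
- ctrl.get_ee_rot(): TCP orientation.
- ctrl.get_ft_force(): force on the tool from outside, world axes, zero at the start.
- ctrl.get_ft_torque(): the same for the moment, N m.
- ctrl.get_opening(): finger opening in m.
- ctrl.get_gripper_force(): force on a finger pad.
Only numpy, scipy, OpenCV 4.12 (cv2) and the standard library are available. Lean on these libraries where they do the work, as an engineer would, in place of code of your own. Each camera call takes 0.05 s, during which the arm holds its last target. There are 200 camera calls.

TASK

Using only pushes of the fingertips, line up the grey cash box with the lane and push it down between the two guide rails until it is fully home against the end stop; the glue under the rails is still setting, so neither the box nor the robot may touch either rail. Then push the wooden swing bar fully across the lane behind the box. Pick nothing up, keep the box flat on the board, and leave everything else on the desk where it stands.

Things in the scene. Friction and masses are not known exactly. Their poses are not given: they have to be found in the camera images.
- dock: parking lane: a plywood board 445 x 210 x 6 mm lying on the table, with two guide rails, an end stop and a swing bar. Fixed. Origin: underside of the board, on the lane's centre line. Its x axis runs down the lane from the open mouth towards the end stop, y to the lane's left, z up. Board top at z = 6 mm; it reaches from x = -225 to 220 mm
- lane_mouth (a point): point on the board top, on the lane's centre line, level with the open ends of the two rails (dock x = -40 mm)
- lane_end (a point): point on the board top, on the lane's centre line, at the face of the end stop (dock x = 200 mm). The stop is a wooden block 122 wide, its top 46 mm above the table
- rail_left: left aluminium guide rail, not to be touched: 240 long x 10 wide x 10 high, standing on the board (top 16 mm above the table), running from the mouth to the stop; origin at the centre of its underside, inner face 51 mm left of the lane's centre line (the lane is 102 mm wide)
- rail_right: right aluminium guide rail, the same, inner face 51 mm right of the centre line
- cashbox_mid (a point): centre of the grey steel cash box: 100 mm long (its x axis, along the lane), 80 wide (y), 56 high, about 0.5 kg, with a thin wire handle standing 10 mm above its lid. It starts on the board wholly before the lane's mouth, up to about 7 degrees askew and 12 mm to one side. This point is 28 mm above its underside, 34 mm above the table when it stands on the board. Fully home, the point is 50 mm before lane_end on the centre line
- bar (a joint): angle of the wooden swing bar about its upright pivot, rad. At 0 it points back towards the mouth and 30 degrees outwards from the lane; at 0.52 it lies alongside the left rail; at 2.094 (its stop) it lies square across the lane behind the parked box. Increasing = anticlockwise from above. Stiff enough to stay where it is left, about 0.04 N m to move. Its near face then stands 14 mm behind a box that is fully home
- bar_pivot (a point): pivot of the bar, at the bar's mid-height (32 mm above the table), outside the left rail: dock x = 80, y = 83 mm. The bar is a straight batten 12 mm thick and 24 high (20 to 44 mm above the table, so it passes over the rails), reaching 115 mm from the pivot
- bar_tip (a point): free end of the bar, on its centre line at mid-height
- jar: bystander, to be left alone: amber glass jar with a screw lid, 66 dia x 90 high mm; origin at the centre of its underside
- marker: bystander, to be left alone: marker pen standing upright on its black cap, 21 dia x 125 high mm; origin at the centre of its underside
- radio: bystander, to be left alone: black two-way radio lying on its back, 110 x 55 x 30 with an 80 long aerial mm; origin at the centre of its underside (of the case; aerial along +x)
- phone: bystander, to be left alone: small black key phone lying flat, 105 x 47 x 14 mm; origin at the centre of its underside
- calculator: bystander, to be left alone: grey desk calculator lying flat, 125 x 78 x 16 mm; origin at the centre of its underside
- mug: bystander, to be left alone: white mug, 80 dia x 90 high mm; origin at the centre of its underside
- can: bystander, to be left alone: plain aluminium drink can, 66 dia x 115 high mm; origin at the centre of its underside
Not all that is in view belongs to the job. What is shaped like the part that bears cashbox_mid but blue or turquoise is not meant.

How it is judged:
By the outcome, as a careful person would: the job done as asked, in the order asked, and still so for the second after the job is handed in, with the robot touching nothing.
It also fails if it takes over 72 s, if anything falls off the work surface, if the arm or the gripper's body presses on something with over 40 N, if the wrist force passes 120 N, or if a joint passes its speed limit or range.

## Working session

There is one attempt and no reset: what is moved stays moved. The work goes in short steps, each a Python script; the robot and the scene stay as the last script left them, time stands still between calls to the robot, and variables do not carry over. Pictures are saved under pics/ and viewed, at most 10 in all, crops included, and the job is handed in when it is done.

```bash
mkdir -p pics; ls; python3 - <<'E'
from bench import ctrl
import cv2,numpy as np
np.set_printoptions(precision=4,suppress=True)
for n in ("scene","top"):
    s=ctrl.snapshot(n); cv2.imwrite(f"pics/{n}0.png",s["image"][:,:,::-1])
    print(n,s["vfov"],s["cx"],s["cy"],np.array(s["rvec"]),np.array(s["tvec"]))
print(ctrl.get_time_s(),ctrl.get_ee_rot(),ctrl.get_position(),ctrl.get_opening())
E
```

```text
pics
scene 55.14744615863347 324.8173150248447 238.3051655318663 [ 1.0777  2.5681 -0.8226] [ 0.425  -0.3193  1.2793]
top 57.83342779206158 320.84739890436475 236.11374530261864 [ 2.1455 -2.2085  0.0642] [0.0365 0.5855 1.1474]
0.1 [-0.396  -3.1164  0.0023] [0.1625 0.6289 0.2008] 0.08542424182354535
```

View pics/scene0.png

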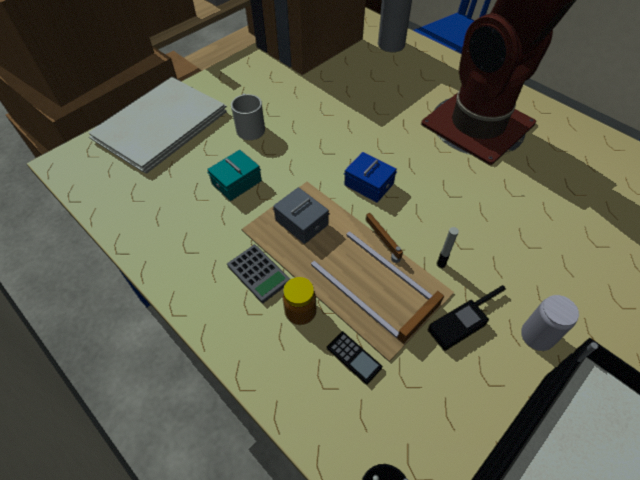

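View pics/top0.png

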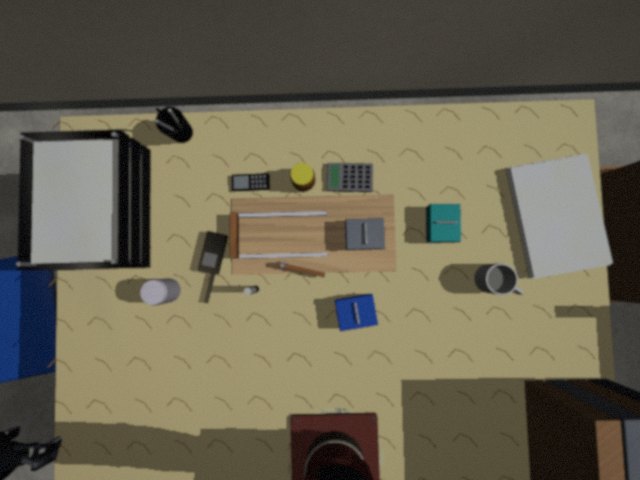

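```bash
cat > h.py <<'E'
from bench import ctrl
import cv2,numpy as np
from scipy.spatial.transform import Rotation as R
np.set_printoptions(precision=4,suppress=True)
def ray_world(s,uv,z,pose=None):
    """pixels -> points on plane height z; pose=(pos,rotvec) of the TCP for the wrist camera"""
    uv=np.atleast_2d(np.asarray(uv,float)); f=240/np.tan(np.radians(s["vfov"])/2)
    d=(uv-[s["cx"],s["cy"]])/f
    if pose is None:
        d=np.c_[d,np.ones(len(d))]; Rw=R.from_rotvec(s["rvec"]).as_matrix().T; c=-Rw@np.array(s["tvec"])
    else:
        t=np.linalg.norm(d,axis=1,keepdims=True); d=np.c_[d/np.maximum(t,1e-9)*np.sin(t),np.cos(t)]
        M=np.array(s["mount"]); Rt=R.from_rotvec(pose[1]).as_matrix()
        Rw=Rt@M[:3,:3]; c=np.array(pose[0])+Rt@M[:3,3]
    d=d@Rw.T
    return (c+d*((z-c[2])/d[:,2:]))[:,:2]
def down(yaw):
    """tool down, tool y axis at angle yaw from world y (mod pi)"""
    return (R.from_euler('z',yaw)*R.from_rotvec([0,np.pi,0])).as_rotvec()
def wrist():
    p=(np.array(ctrl.get_position()),np.array(ctrl.get_ee_rot())); s=ctrl.snapshot("wrist"); return s,p
E
python3 - <<'E'
from h import *
s=ctrl.snapshot("top")
P=lambda uv,z:print(ray_world(s,uv,z))
P([[239,214],[327,214],[240,255],[327,256]],.016)
P([[346,219],[383,218],[384,249],[347,250]],.062)
P([[280,265],[325,273],],.032)
P([[395,195],[396,271]],.006)
import numpy as np
for x,y in[(.5,.0),(.55,0.),(.6,-.05)]:
  for a in (0,np.pi/2,-np.pi/2,np.pi):
    for z in (.03,.3): print(x,y,a,z,ctrl.solve_ik([x,y,z],down(a)))
print(np.array(ctrl.snapshot("wrist")["mount"]))
E
```

```text
[[0.6537 0.2406]
 [0.6464 0.0012]
 [0.542  0.2395]
 [0.5326 0.0046]]
[[ 0.6261 -0.0477]
 [ 0.6258 -0.1439]
 [ 0.5452 -0.1433]
 [ 0.5454 -0.0477]]
[[0.5118 0.1301]
 [0.4873 0.0112]]
[[ 0.6944 -0.1865]
 [ 0.487  -0.1807]]
0.5 0.0 0 0.03 [-0.7986  0.2496  0.7993  2.0466 -0.2226  0.9311  1.6901]
0.5 0.0 0 0.3 [-0.6009 -0.0341  0.5031  1.6817  0.0165  1.4898  1.4713]
0.5 0.0 1.5707963267948966 0.03 [-1.1834  0.59    1.382   2.057  -0.6728  1.0694 -2.6145]
0.5 0.0 1.5707963267948966 0.3 None
0.5 0.0 -1.5707963267948966 0.03 [-0.8604  0.2669  0.8745  2.0487 -0.2542  0.935   0.1493]
0.5 0.0 -1.5707963267948966 0.3 [-0.4952 -0.0275  0.4004  1.6776  0.0107  1.4893 -0.0959]
0.5 0.0 3.141592653589793 0.03 [-0.8561  0.2655  0.8691  2.0486 -0.2518  0.9346 -1.4237]
0.5 0.0 3.141592653589793 0.3 [-0.9019 -0.0597  0.7892  1.6917  0.0425  1.4921 -1.6878]
0.55 0.0 0 0.03 [-0.7394  0.3678  0.7845  1.9295 -0.3132  0.9693  1.7625]
0.55 0.0 0 0.3 [-0.9025  0.1049  0.9058  1.5868 -0.0828  1.4902  1.5782]
0.55 0.0 1.5707963267948966 0.03 [ 0.8041  0.531  -1.0923  1.8569  0.5332  1.0849  2.6475]
0.55 0.0 1.57
[... 471 characters left out ...]
0 0.3 [-0.7911  0.2983  1.0275  1.4658 -0.2546  1.5199  1.8002]
0.6 -0.05 1.5707963267948966 0.03 [-0.8603  0.7265  1.2129  1.811  -0.7479  1.155  -2.5366]
0.6 -0.05 1.5707963267948966 0.3 None
0.6 -0.05 -1.5707963267948966 0.03 [-0.7471  0.5754  0.9951  1.8071 -0.5489  1.0651  0.4533]
0.6 -0.05 -1.5707963267948966 0.3 [-0.7914  0.2984  1.0278  1.4658 -0.2548  1.5199  0.2295]
0.6 -0.05 3.141592653589793 0.03 [-0.7464  0.5747  0.9938  1.8071 -0.5479  1.0647 -1.1183]
0.6 -0.05 3.141592653589793 0.3 [-0.787   0.2963  1.0208  1.4656 -0.2519  1.5194 -1.3438]
[[-0.001  -0.9605 -0.2783  0.0711]
 [ 1.     -0.0009 -0.0005  0.0006]
 [ 0.0003 -0.2783  0.9605 -0.1726]
 [ 0.      0.      0.      1.    ]]
```

```bash
python3 - <<'E'
from h import *
ctrl.move_ptp([.58,-.03,.3],down(-np.pi/2)); ctrl.move_gripper(.045)
s,p=wrist(); print(p,s["vfov"],s["cx"],s["cy"],ctrl.get_time_s(),ctrl.get_opening())
np.savez("w1.npz",pos=p[0],rot=p[1],**{k:np.array(v) for k,v in s.items()})
cv2.imwrite("pics/w1.png",s["image"][:,:,::-1])
E
```

```text
(array([ 0.58, -0.03,  0.3 ]), array([-2.2215, -2.2214,  0.    ])) 65.70646984690485 320.412563853302 241.81293778583674 3.5 0.04506476230112384
```

View pics/w1.png

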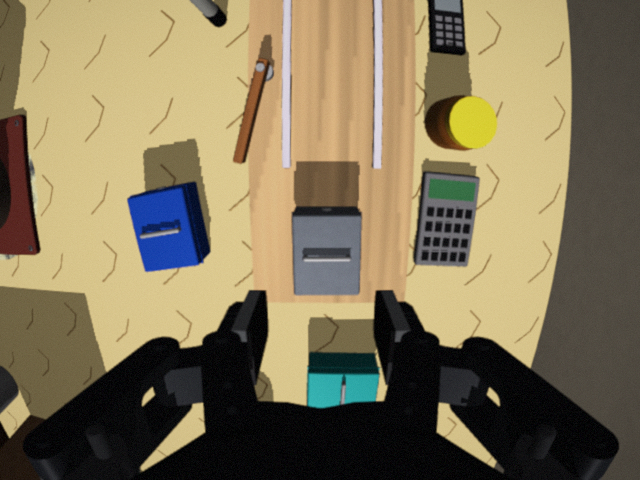

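```bash
cat > m.py <<'E'
from h import *
def rails(s,p):
    hsv=cv2.cvtColor(s["image"],cv2.COLOR_RGB2HSV)
    m=((hsv[...,1]<50)&(hsv[...,2]>140)).astype(np.uint8)
    n,l,st,c=cv2.connectedComponentsWithStats(m); out=[]
    for i in range(1,n):
        x,y,w,h,a=st[i]
        if a>400 and max(h,w)>4*min(h,w):
            v,u=np.nonzero(l==i); W=ray_world(s,np.c_[u,v],.016,p)
            c=W.mean(0); d=np.linalg.svd(W-c,full_matrices=False)[2][0]; d*=np.sign(d[1])
            t=(W-c)@d; q=(W-c)@[d[1],-d[0]]
            out.append((c,d,c+d*np.percentile(t,.5),c+d*np.percentile(t,99.5),np.ptp(q)))
    return out
def lid(s,p,z=.062):
    im=s["image"]; hsv=cv2.cvtColor(im,cv2.COLOR_RGB2HSV)
    m=((hsv[...,1]>20)&(hsv[...,1]<90)&(hsv[...,2]>65)&(hsv[...,2]<150)&(hsv[...,0]>95)&(hsv[...,0]<125)).astype(np.uint8)
    m=cv2.morphologyEx(m,cv2.MORPH_CLOSE,np.ones((9,9)))
    return m
E
python3 - <<'E'
from m import *
d=np.load("w1.npz"); s={k:d[k] for k in d.files}; p=(d["pos"],d["rot"])
for r in rails(s,p): print(*r, np.degrees(np.arctan2(-r[1][0],r[1][1])))
hsv=cv2.cvtColor(s["image"],cv2.COLOR_RGB2HSV)
for v,u in[(235,325),(280,310),(212,325),(270,350),(235,430),(100,377),(250,280),(190,320)]: print(u,v,hsv[v,u])
m=lid(s,p); cs,_=cv2.findContours(m,0,2)
for c in cs:
    if cv2.contourArea(c)>1000:
        r=cv2.minAreaRect(c); b=cv2.boxPoints(r); print(r); print(b,ray_world(s,b,.062,p))
E
```

```text
[0.5381 0.1087] [0.0055 1.    ] [0.5375 0.006 ] [0.5387 0.2185] 0.010402147755152462 -0.3131757759581865
[0.65   0.1099] [0.0076 1.    ] [0.6492 0.0049] [0.6508 0.2199] 0.01035503857020843 -0.43268389940596114
325 235 [110  24 125]
310 280 [111  27 132]
325 212 [135  45  34]
350 270 [110  35 130]
430 235 [140   6 119]
377 100 [133  10 222]
280 250 [ 17 103 218]
320 190 [ 16 110 116]
((326.5, 254.5), (77.0, 67.0), 90.0)
[[293. 216.]
 [360. 216.]
 [360. 293.]
 [293. 293.]] [[ 0.5487 -0.0472]
 [ 0.6246 -0.0472]
 [ 0.6275 -0.1422]
 [ 0.5465 -0.1419]]
```

```bash
python3 - <<'E'
from m import *
d=np.load("w1.npz"); s={k:d[k] for k in d.files}; p=(d["pos"],d["rot"])
c=max(cv2.findContours(lid(s,p),0,cv2.CHAIN_APPROX_NONE)[0],key=cv2.contourArea)[:,0]
W=ray_world(s,c,.062,p); r=cv2.minAreaRect((W*1000).astype(np.float32)); print(r); print(cv2.boxPoints(r))
cc=W.mean(0); q=W-cc
for n,sel,ax in(("left",(q[:,0]<-.034)&(abs(q[:,1])<.035),0),("right",(q[:,0]>.034)&(abs(q[:,1])<.035),0),("rear",(q[:,1]<-.04)&(abs(q[:,0])<.03),1),("front",(q[:,1]>.04)&(abs(q[:,0])<.03),1)):
    k=np.polyfit(W[sel][:,1-ax],W[sel][:,ax],1); print(n,sel.sum(),np.degrees(k[0]),np.polyval(k,cc[1-ax]))
im=cv2.resize(s["image"][190:310,270:430],None,fx=4,fy=4,interpolation=cv2.INTER_NEAREST)
cv2.imwrite("pics/c1.png",im[:,:,::-1])
# second wrist look, lower and over the mouth
ctrl.move_ptp([.59,-.1,.22],down(-np.pi/2)); s,p=wrist(); 
np.savez("w2.npz",pos=p[0],rot=p[1],**{k:np.array(v) for k,v in s.items()})
cv2.imwrite("pics/w2.png",s["image"][:,:,::-1])
for r in rails(s,p): print(*r, np.degrees(np.arctan2(-r[1][0],r[1][1])))
E
```

```text
((586.5819702148438, -94.64112854003906), (76.55521392822266, 95.00113677978516), 0.03518333286046982)
[[ 548.2752  -47.1641]
 [ 548.3336 -142.1652]
 [ 624.8887 -142.1182]
 [ 624.8304  -47.1171]]
left 57 -0.1100660256119302 0.5488855550005233
right 57 -0.2930668090753758 0.624162353301192
rear 49 -0.16792864909790298 -0.1418986891239369
front 53 -0.029080555304291978 -0.04724466087384648
[0.5378 0.0595] [0.0038 1.    ] [0.5375 0.0042] [0.538  0.1177] 0.01014239706156704 -0.2180223743619351
[0.6498 0.0588] [0.0043 1.    ] [0.6496 0.0032] [0.6501 0.118 ] 0.010120521401525267 -0.243705776152093
```

View pics/c1.png

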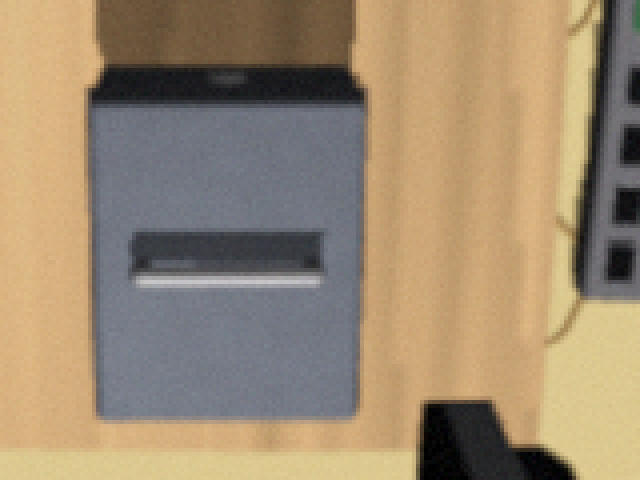

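View pics/w2.png

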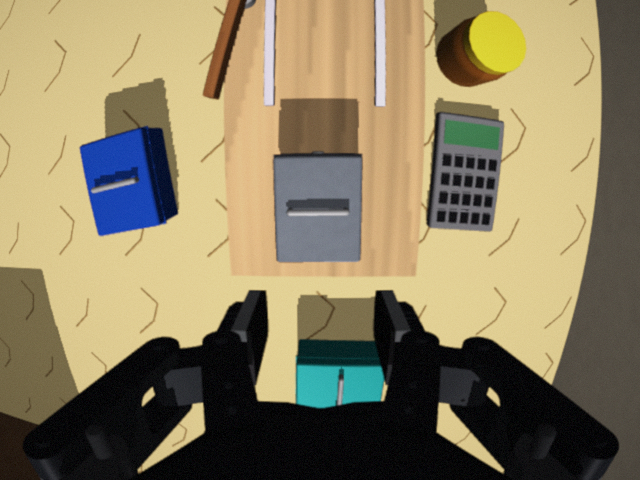

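```bash
python3 - <<'E'
from m import *
d=np.load("w1.npz"); s={k:d[k] for k in d.files}; p=(d["pos"],d["rot"])
print("jar lid L/R",ray_world(s,[[447,123],[497,123]],.09,p),"marker",ray_world(s,[[222,20]],.01,p),"pivot/tip",ray_world(s,[[263,67],[239,161]],.044,p))
a=-.005; y=-.095
ctrl.move_ptp([.518,y,.12],down(a)); ctrl.move_l([.518,y,.028],max_speed=.2)
f0=np.array(ctrl.get_ft_force())
for x in (.530,.536,.542):
    ctrl.move_l([x,y,.028],max_speed=.04); print(x,np.array(ctrl.get_ft_force())-f0)
ctrl.move_l([.52,y,.028],max_speed=.15); ctrl.move_l([.52,y,.12],max_speed=.25)
ctrl.move_ptp([.594,-.1,.22],down(-np.pi/2+a)); s,p=wrist()
np.savez("w3.npz",pos=p[0],rot=p[1],**{k:np.array(v) for k,v in s.items()}); print(ctrl.get_time_s())
R_=rails(s,p)
for r in R_: print(*r)
c=max(cv2.findContours(lid(s,p),0,cv2.CHAIN_APPROX_NONE)[0],key=cv2.contourArea)[:,0]
W=ray_world(s,c,.062,p); print(cv2.minAreaRect((W*1000).astype(np.float32)))
E
```

```text
jar lid L/R [[0.713  0.0605]
 [0.7728 0.0655]] marker [[0.4558 0.199 ]] pivot/tip [[0.5144 0.1247]
 [0.485  0.0153]]
0.53 [ 0.2202 -0.0241 -0.1616]
0.536 [ 0.4296 -0.1773  0.4367]
0.542 [-1.289   0.2057 -0.4532]
9.2083
[0.5378 0.0596] [0.0025 1.    ] [0.5376 0.004 ] [0.5379 0.1185] 0.010145633259824972
[0.6497 0.059 ] [0.0047 1.    ] [0.6495 0.0034] [0.65  0.118] 0.00996409360696301
((592.1460571289062, -94.77851867675781), (96.93444061279297, 76.88370513916016), 89.52352142333984)
```

```bash
python3 - <<'E'
from m import *
o=down(-np.pi/2-.004); L=lambda y:.5935+.004*y
ctrl.move_ptp([L(-.178),-.178,.12],o); ctrl.move_l([L(-.178),-.178,.03],max_speed=.2)
ctrl.move_l([L(-.105),-.105,.03],max_speed=.05); print(ctrl.get_ft_force(),ctrl.get_time_s())
s,p=wrist()
np.savez("w4.npz",pos=p[0],rot=p[1],**{k:np.array(v) for k,v in s.items()}); cv2.imwrite("pics/w4.png",s["image"][:,:,::-1])
for r in rails(s,p): print(*r)
c=max(cv2.findContours(lid(s,p),0,cv2.CHAIN_APPROX_NONE)[0],key=cv2.contourArea)[:,0]
W=ray_world(s,c,.062,p); print(cv2.minAreaRect((W*1000).astype(np.float32)))
E
```

```text
[ 1.0438 -2.8091  5.2414] 11.9917
[ 0.5437 -0.1024] [-0.0017  1.    ] [ 0.5437 -0.1233] [ 0.5437 -0.0794] 0.0045830862787669515
[ 0.5928 -0.1065] [-1.      0.0052] [ 0.6207 -0.1066] [ 0.565  -0.1063] 0.003033573913952421
((591.9793090820312, -72.07057189941406), (61.58447265625, 77.42216491699219), 89.80697631835938)
```

View pics/w4.png

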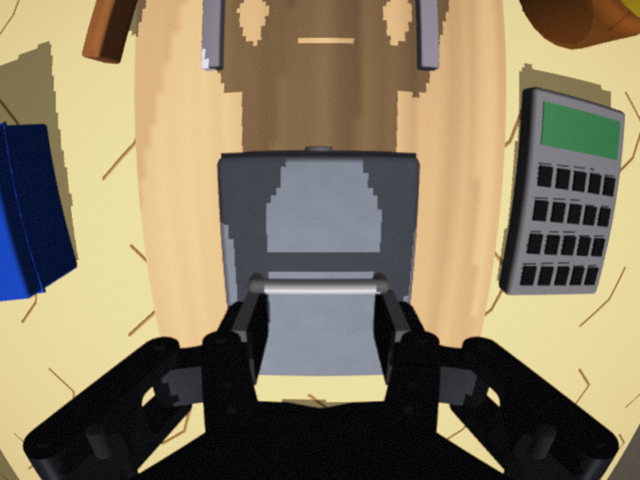

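```bash
python3 - <<'E'
from m import *
d=np.load("w4.npz"); s={k:d[k] for k in d.files}; p=(d["pos"],d["rot"])
print(p, ctrl.get_position(), ctrl.get_opening(), ctrl.get_ft_force())
print(ray_world(s,[[220,157],[418,157],[320,375],[245,375],[385,375]],.062,p))
print(ray_world(s,[[250,285],[390,285]],.062,p), ray_world(s,[[250,285],[390,285]],.03,p))
# reproject expected fingertip & expected rear edge
def proj(X):
    M=np.array(s["mount"]); Rt=R.from_rotvec(p[1]).as_matrix(); c=p[0]+Rt@M[:3,3]
    q=(np.asarray(X)-c)@(Rt@M[:3,:3]); t=np.arctan2(np.hypot(q[:,0],q[:,1]),q[:,2]); f=240/np.tan(np.radians(s["vfov"])/2)
    return q[:,:2]/np.hypot(q[:,0],q[:,1])[:,None]*(f*t)[:,None]+[s["cx"],s["cy"]]
x,y,z=p[0]
print(proj([[x-.03,y+.011,z],[x-.03,y+.011,z+.03],[x-.03,y+.011,z+.06],[x-.03,y-.011,z]]))
E
```

```text
(array([ 0.5933, -0.1052,  0.0303]), array([2.2258, 2.2162, 0.0003])) [ 0.5933 -0.1052  0.0303] 0.04485092141675256 [-0.503  -2.9089  5.2825]
[[ 0.5545 -0.0405]
 [ 0.6307 -0.041 ]
 [ 0.5924 -0.1389]
 [ 0.5571 -0.1398]
 [ 0.6229 -0.1399]]
[[ 0.5636 -0.0933]
 [ 0.6218 -0.0936]] [[ 0.5569 -0.1068]
 [ 0.6283 -0.1072]]
[[260.7658 261.9881]
 [250.1912 285.4437]
 [235.4708 318.71  ]
 [263.3415 302.124 ]]
```

```bash
python3 - <<'E'
from m import *
s=ctrl.snapshot("scene")["image"]; im=cv2.resize(s[150:350,220:480],None,fx=3,fy=3,interpolation=cv2.INTER_CUBIC)
cv2.imwrite("pics/s2.png",im[:,:,::-1])
E
```

```text
(no output)
```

View pics/s2.png

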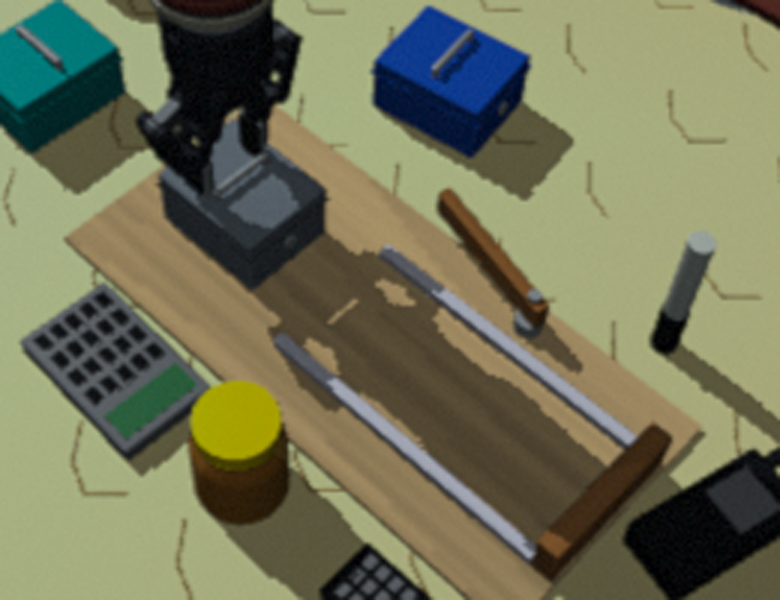

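```bash
python3 - <<'E'
from m import *
o=down(-np.pi/2-.004); L=lambda y:.5935+.004*y
p=ctrl.get_position(); ctrl.move_l([p[0],p[1],.12],max_speed=.15)
ctrl.move_l([L(-.2),-.2,.12],max_speed=.2)
s,p=wrist(); c=max(cv2.findContours(lid(s,p),0,cv2.CHAIN_APPROX_NONE)[0],key=cv2.contourArea)[:,0]
W=ray_world(s,c,.062,p); print("box",cv2.minAreaRect((W*1000).astype(np.float32)))
cv2.imwrite("pics/w5.png",s["image"][:,:,::-1])
print(ctrl.get_ft_force())
ctrl.move_l([L(-.2),-.2,.03],max_speed=.15)
print(ctrl.get_ft_force(),ctrl.move_l([L(-.2),-.2,.004],max_speed=.02,force_limit=3),ctrl.get_position(),ctrl.get_ft_force(),ctrl.get_time_s())
s,p=wrist(); cv2.imwrite("pics/w6.png",s["image"][:,:,::-1])
ctrl.move_l([L(-.2),-.2,.03],max_speed=.05)
E
```

```text
box ((592.1132202148438, -89.07427978515625), (100.34766387939453, 77.4223403930664), 89.49813842773438)
[-0.5829  0.5176 -0.4921]
[ 0.6945 -0.561   0.0009] False [ 0.5928 -0.2     0.0041] [ 0.7711 -0.3487  0.3938] 15.7167
```

View pics/w6.png

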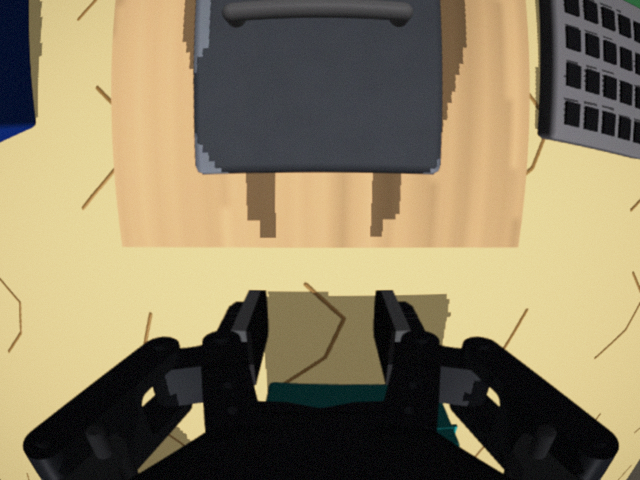

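```bash
python3 - <<'E'
from m import *
x,y=.5928,-.2
def tip(s):
    g=s["image"].max(2); return [int(np.nonzero(g[250:400,u]<60)[0][0]+250) for u in (245,255,262,385,395)]
def touch(z1):
    r=ctrl.move_l([x,y,z1],max_speed=.02,force_limit=3); print("touch",r,ctrl.get_position()[2],ctrl.get_ft_force(),ctrl.get_time_s())
print(ctrl.get_opening())
touch(-.028)
ctrl.move_l([x,y,.045],max_speed=.15); ctrl.move_gripper(0.0); s,p=wrist(); cv2.imwrite("pics/w7.png",s["image"][:,:,::-1])
ctrl.move_l([x,y,.02],max_speed=.1); touch(-.01); ctrl.move_l([x,y,.03],max_speed=.1)
E
```

```text
0.04477956634702151
touch False -0.027935347731705265 [-0.01    0.4012 -0.4275] 19.4833
touch False -0.009882463325016223 [ 0.3511 -0.7363 -0.1164] 22.7167
```

View pics/w7.png

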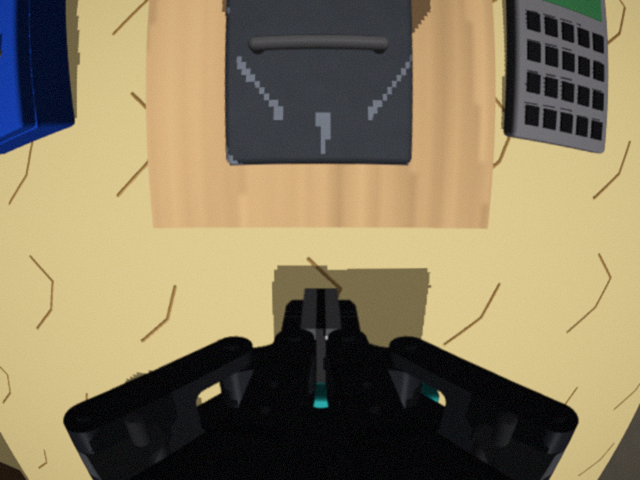

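```bash
cat > k.py <<'E'
from m import *
o=down(-np.pi/2-.004); L=lambda y:.5935+.004*y
def box(tag):
    s,p=wrist(); cv2.imwrite(f"pics/{tag}.png",s["image"][:,:,::-1])
    hsv=cv2.cvtColor(s["image"],cv2.COLOR_RGB2HSV)
    m=((hsv[...,0]>95)&(hsv[...,0]<130)&(hsv[...,1]>15)&(hsv[...,1]<110)&(hsv[...,2]>45)&(hsv[...,2]<160)).astype(np.uint8)
    m=cv2.morphologyEx(m,cv2.MORPH_OPEN,np.ones((3,3)))
    c=max(cv2.findContours(m,0,cv2.CHAIN_APPROX_NONE)[0],key=cv2.contourArea)[:,0]
    W=ray_world(s,c,.062,p); y0=p[0][1]
    r=[]
    for y in np.arange(y0+.025,y0+.1,.012):
        q=W[abs(W[:,1]-y)<.003,0]
        if len(q): r.append((y-y0,q.min()-L(y),q.max()-L(y)))
    print(tag,"pos",p[0],"front",W[:,1].max()); print(np.array(r)*1000)
E
python3 - <<'E'
from k import *
ctrl.move_gripper(.03)
ctrl.move_l([L(-.175),-.175,.03],max_speed=.15); ctrl.move_l([L(-.175),-.175,.008],max_speed=.1)
print("f",ctrl.get_ft_force())
r=ctrl.move_l([L(-.118),-.118,.008],max_speed=.05,force_limit=15)
print(r,ctrl.get_ft_force(),ctrl.get_time_s()); box("p1")
E
```

```text
f [-0.8717 -0.3362  0.5964]
False [0.7401 0.2691 0.3136] 25.6417
p1 pos [ 0.5928 -0.1177  0.0078] front -0.006839513775267203
[[ 25.     -39.7998  37.1814]
 [ 37.     -39.9226  37.1499]
 [ 49.     -39.8374  37.2297]
 [ 61.     -39.9016  37.3319]
 [ 73.     -39.8954  37.3175]
 [ 85.     -39.8921  37.0669]
 [ 97.     -39.9477  37.4548]]
```

```bash
python3 - <<'E'
from k import *
r=ctrl.move_l([L(-.05),-.05,.008],max_speed=.05,force_limit=15); print(r,ctrl.get_ft_force()); box("p2")
r=ctrl.move_l([L(.05),.05,.008],max_speed=.06,force_limit=15); print(r,ctrl.get_ft_force()); box("p3")
r=ctrl.move_l([L(.120),.120,.008],max_speed=.06,force_limit=15); print(r,ctrl.get_ft_force()); box("p4")
r=ctrl.move_l([L(.15),.15,.008],max_speed=.02,force_limit=12); print(r,ctrl.get_ft_force(),ctrl.get_time_s()); box("p5")
E
```

```text
False [ 0.1656  0.3332 -0.3594]
p2 pos [ 0.5934 -0.0501  0.0081] front 0.060955638427037676
[[ 25.     -39.6271  37.353 ]
 [ 37.     -39.7838  37.4312]
 [ 49.     -39.6276  37.5159]
 [ 61.     -40.0553  37.7282]
 [ 73.     -40.0753  37.6854]
 [ 85.     -40.0551  37.7807]
 [ 97.     -40.1212  37.8595]]
False [-0.1918 -1.6521  0.6699]
p3 pos [0.5937 0.0499 0.0079] front 0.16082052776815023
[[ 25.     -39.8714  37.5916]
 [ 37.     -39.982   37.6651]
 [ 49.     -39.8452  37.6257]
 [ 61.     -40.0004  33.2585]
 [ 73.     -39.7774  37.7593]
 [ 85.     -39.8298  37.596 ]
 [ 97.     -40.1848  37.6985]]
False [ 0.4583  0.0217 -0.1319]
p4 pos [0.5939 0.1201 0.008 ] front 0.23128276626241107
[[ 25.     -39.9901  37.5818]
 [ 37.     -40.0301  37.5986]
 [ 49.     -39.8886  37.6153]
 [ 61.     -40.0455  37.6236]
 [ 73.     -39.8246  37.7278]
 [ 85.     -39.8791  37.5844]
 [ 97.     -40.2376  37.6784]]
True [ 0.0743 -0.5094 -0.6287] 31.2917
p5 pos [0.5936 0.1323 0.0076] front 0.24309269457939026
[[ 25.     -40.0345  37.5906]
 [ 37.     -40.0559  37.4893]
 [ 49.     -39.9363  37.4763]
 [ 61.     -40.0848  37.5488]
 [ 73.     -39.9668  37.6718]
 [ 85.     -39.9514  37.7944]
 [ 97.     -39.9867  37.8391]]
```

```bash
cat > b.py <<'E'
from k import *
piv=np.array([.512,.1245]); ex=np.array([.004,1.]); ey=np.array([-1.,.004])
def pose(th,r=.085,off=.018,z=0.0):
    f=np.radians(150)+th; d=r*np.array([np.cos(f),np.sin(f)])-off*np.array([-np.sin(f),np.cos(f)])
    q=piv+d[0]*ex+d[1]*ey
    return [q[0],q[1],z],down(-np.pi/2-.004-(2.094-th))
E
python3 - <<'E'
from b import *
p=ctrl.get_position()
r=ctrl.move_l([p[0],.137,.008],max_speed=.015,force_limit=20); print(r,ctrl.get_position(),ctrl.get_ft_force())
ctrl.move_l([L(.09),.09,.008],max_speed=.1); ctrl.move_l([L(.09),.09,.15],max_speed=.25); box("p6"); ctrl.move_gripper(0.)
q,a=pose(.28,off=.042,z=.15); print(q)
for th in np.arange(.28,2.1,.3): print(th,ctrl.solve_ik(*pose(th)))
ctrl.move_ptp(q,a); s,p=wrist(); cv2.imwrite("pics/w8.png",s["image"][:,:,::-1])
np.savez("w8.npz",pos=p[0],rot=p[1],**{k:np.array(v) for k,v in s.items()}); print(ctrl.get_time_s())
E
```

```text
False [0.5932 0.1322 0.0076] [  0.0263 -13.2034  -0.3497]
p6 pos [0.5935 0.0908 0.1497] front 0.2427762538930655
[[ 61.     -39.6172  37.333 ]
 [ 73.     -39.3993  37.1385]
 [ 85.     -39.2363  37.0076]
 [ 97.     -39.7793  37.6344]]
[np.float64(0.45044883659691143), np.float64(0.05238482747905069), 0.15]
0.28 [-1.2533  0.4863  1.2727  2.1323 -0.5845  0.9436 -1.4646]
0.5800000000000001 [-1.152   0.5043  1.1965  2.0767 -0.5842  0.9535 -1.1554]
0.8800000000000001 [-1.0563  0.5135  1.1038  2.0151 -0.5653  0.9594 -0.879 ]
1.1800000000000002 [-0.9773  0.5232  1.0121  1.9529 -0.5412  0.9658 -0.6203]
1.4800000000000002 [-0.9341  0.5444  0.951   1.8959 -0.533   0.9784 -0.3584]
1.7800000000000002 [-0.9049  0.5555  0.889   1.8481 -0.5134  0.9858 -0.1127]
2.08 [-0.8872  0.5561  0.8263  1.813  -0.4839  0.9873  0.1214]
35.7583
```

View pics/w8.png

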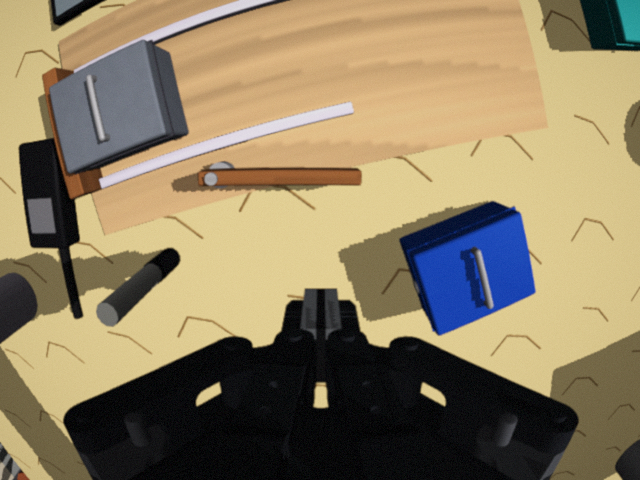

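```bash
python3 - <<'E'
from b import *
d=np.load("w8.npz"); s={k:d[k] for k in d.files}; p=(d["pos"],d["rot"])
Rt=R.from_rotvec(p[1]).as_matrix()
for n,uv,z in(("pivot",(211,178),.046),("tip",(361,177),.044),("blue1",(402,240),.062),("blue2",(440,333),.062),("blue3",(535,290),.062),("marker",(108,312),.125),("markbase",(175,258),0.)):
    w=ray_world(s,[uv],z,p)[0]; print(n,w,"tool",(Rt.T@(np.r_[w,0]-p[0]))[:2]*1000)
E
```

```text
pivot [0.5111 0.1242] tool [ 41.0775 -84.4723]
tip [0.4824 0.0134] tool [40.269  30.0267]
blue1 [ 0.4322 -0.0047] tool [-4.0034 59.8612]
blue2 [ 0.3443 -0.0231] tool [-84.6784  99.1916]
blue3 [ 0.358  -0.1153] tool [-48.9534 185.1955]
marker [0.4506 0.2006] tool [ -36.281  -143.7353]
markbase [0.4471 0.1988] tool [ -39.2724 -141.1169]
```

```bash
python3 - <<'E'
from b import *
Z=.003; r=.06
q,a=pose(.28,r,.030,.15); ctrl.move_l(q,a,max_speed=.15)
q,a=pose(.28,r,.030,Z); print("down",ctrl.move_l(q,a,max_speed=.12,force_limit=5),ctrl.get_position(),ctrl.get_ft_force())
q,a=pose(.28,r,.017,Z); print(ctrl.move_l(q,a,max_speed=.05,force_limit=6))
for th in np.arange(.43,2.0,.15):
    q,a=pose(th,r,.017,Z); h=ctrl.move_l(q,a,max_speed=.05,force_limit=6)
    if h: print("hit",th,ctrl.get_position(),ctrl.get_ft_force()); break
print(ctrl.get_position(),ctrl.get_ft_force(),ctrl.get_time_s())
s,p=wrist(); cv2.imwrite("pics/w9.png",s["image"][:,:,::-1]); t=ctrl.snapshot("top")
hsv=cv2.cvtColor(t["image"],cv2.COLOR_RGB2HSV); cv2.imwrite("pics/t9.png",t["image"][:,:,::-1])
def brown(s,p):
    hsv=cv2.cvtColor(s["image"],cv2.COLOR_RGB2HSV); m=((hsv[...,0]<16)&(hsv[...,1]>130)&(hsv[...,2]>50)).astype(np.uint8)
    n,l,st,c=cv2.connectedComponentsWithStats(m)
    for i in range(1,n):
        if st[i][4]>150:
            v,u=np.nonzero(l==i); W=ray_world(s,np.c_[u,v],.044,p); print(st[i],W.min(0),W.max(0))
brown(s,p)
E
```

```text
Traceback (most recent call last):
bench.Unreachable: the arm cannot follow that straight line within its joint ranges
```

```bash
python3 - <<'E'
from b import *
print(np.array(ctrl.get_joints()),ctrl.get_time_s())
for r in(.06,.085):
  for z in(.15,.1,.05,.003): print(r,z,ctrl.solve_ik(*pose(.28,r,.03,z)))
# flipped tool (half turn)
for z in(.15,.003):
    q,a=pose(.28,.06,.03,z); print("flip",ctrl.solve_ik(q,(R.from_euler('z',np.pi)*R.from_rotvec(a)).as_rotvec()))
E
```

```text
[-1.7202 -0.2872  1.333   1.9891  0.2974  1.2363 -2.3143] 36.0917
0.06 0.15 [-1.7191 -0.2886  1.3328  1.9896  0.2972  1.236  -2.3144]
0.06 0.1 [-1.4192  0.0768  1.2384  2.048  -0.0827  1.07   -1.9599]
0.06 0.05 [-1.1841  0.1763  1.0239  2.094  -0.1835  0.9632 -1.8796]
0.06 0.003 [-1.1555  0.3081  1.0292  2.1311 -0.3446  0.8778 -1.7404]
0.085 0.15 [-1.6242 -0.3119  1.2713  2.0083  0.3148  1.2438 -2.2893]
0.085 0.1 [-1.3872  0.0122  1.2221  2.0676 -0.013   1.0699 -1.9769]
0.085 0.05 [-1.3305  0.2173  1.2529  2.118  -0.2509  0.9696 -1.7588]
0.085 0.003 [-1.1186  0.2785  1.0302  2.1518 -0.3139  0.8685 -1.7172]
flip [ 0.835   0.1091 -1.1222  1.9047  0.1058  1.1914  0.9993]
flip [ 0.7142  0.3913 -1.087   2.0521  0.4294  0.9456  0.722 ]
```

```bash
cat > run.py <<'E'
from b import *
Z=.003; r=.06
ctrl.move_ptp(*pose(.28,r,.030,.10))
q,a=pose(.28,r,.030,Z)
try: print("down",ctrl.move_l(q,a,max_speed=.12,force_limit=5))
except ctrl.Unreachable: print("ptp"); ctrl.move_ptp(*pose(.28,r,.030,.05)); print(ctrl.move_l(q,a,max_speed=.12,force_limit=5))
print(ctrl.get_position(),ctrl.get_ft_force())
q,a=pose(.28,r,.017,Z); print(ctrl.move_l(q,a,max_speed=.05,force_limit=6))
for th in np.arange(.43,2.0,.15):
    q,a=pose(th,r,.017,Z); h=ctrl.move_l(q,a,max_speed=.05,force_limit=6)
    if h: print("hit",th,ctrl.get_position(),ctrl.get_ft_force()); break
print(th,ctrl.get_position(),ctrl.get_ft_force(),np.array(ctrl.get_joints()),ctrl.get_time_s())
E
cat >> b.py <<'E'
def brown():
    s,p=wrist(); cv2.imwrite("pics/w%d.png"%int(ctrl.get_time_s()*10),s["image"][:,:,::-1])
    hsv=cv2.cvtColor(s["image"],cv2.COLOR_RGB2HSV); m=((hsv[...,0]<16)&(hsv[...,1]>130)&(hsv[...,2]>50)).astype(np.uint8)
    n,l,st,c=cv2.connectedComponentsWithStats(m)
    for i in range(1,n):
        if st[i][4]>150:
            v,u=np.nonzero(l==i); W=ray_world(s,np.c_[u,v],.044,p)*1000; d=np.linalg.svd(W-W.mean(0),full_matrices=False)[2][0]
            print(st[i],W.min(0),W.max(0),"dir",d)
E
python3 run.py; python3 -c "
from b import *
brown()"
```

```text
down False
[0.4689 0.0742 0.004 ] [-0.8922 -0.3203  0.638 ]
False
1.9299999999999995 [0.5681 0.0974 0.003 ] [ 0.0934 -0.2569  0.264 ] [-0.7344  0.4212  0.5926  1.8774 -0.2892  0.929  -0.1806] 41.6833
[ 568  229   72  139 3052] [681.4056  17.4397] [751.5255 112.7916] dir [ 0.4591 -0.8884]
[  145   245   312    48 10124] [499.2943 102.8956] [624.2314 135.5967] dir [-0.9881  0.1537]
```

```bash
python3 - <<'E'
from b import *
Z=.003; r=.06
q,a=pose(2.04,r,.017,Z); print(ctrl.move_l(q,a,max_speed=.04,force_limit=6))
_,a=pose(2.094,r,.017,Z); q,_=pose(2.2,r,.013,Z); print(ctrl.move_l(q,a,max_speed=.02,force_limit=6),ctrl.get_position(),pose(2.094,r,.017,Z)[0],ctrl.get_ft_force(),ctrl.get_time_s())
p=np.array(ctrl.get_position()); ctrl.move_l(p+[0,-.03,0],max_speed=.08); ctrl.move_l(p+[0,-.03,.15],max_speed=.2)
brown(); box("end"); print(ctrl.get_time_s())
E
```

```text
False
True [0.5711 0.1064 0.0026] [np.float64(0.5719251837570491), np.float64(0.10723632206961993), 0.003] [-0.5095 -2.1036  0.4309] 42.425
[ 263    0  160   29 1914] [533.881  233.6771] [655.5296 259.0136] dir [ 1.     -0.0031]
[ 242  158  150   21 2301] [512.2994 118.1582] [625.4278 130.9721] dir [-1.     0.007]
[ 475  201   76   76 1128] [697.4022  26.843 ] [772.0286  94.9531] dir [-0.5658 -0.8245]
end pos [0.5702 0.0765 0.1512] front 0.2423968706127285
[[ 73.     -40.3774  37.6145]
 [ 85.     -40.0723  37.9268]
 [ 97.     -40.199   38.1313]]
43.95
```

```bash
python3 -c "
from bench import ctrl
print(ctrl.get_qvel(),ctrl.close_job())"
```

```text
the job is handed in; nothing more can be done
[-0.0011962   0.00254186  0.002448   -0.00292593 -0.00031082  0.00175334
 -0.00062591] None
```

The job is handed in after about 44 s: the box is home against the end stop, about 1 mm off the centre line and well clear of the rails by camera, and the bar is across the lane at its stop; one early push slid over the lid (about 5 N, catching the handle) because the fingertips sit about 30 mm short of the stated tool point, and was redone lower.

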